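# Set the slide warmer and hold its lid open for loading

## Robot

A 6-joint arm with a two-finger parallel gripper is mounted at the origin on the work surface. World frame = base frame: x ahead of the robot, y to its left, z up, the work surface at z = 0. Lengths are in m, angles in rad, forces in N, time in s.
With the tool pointing down it reaches from about 0.4 to 0.825 m from the base axis. Payload 7 kg.
Tool frame: the origin (TCP) lies at the very end of the fingers, on their centre line; the grasp point (between the pads) lies arm.grip_point_offset behind it (arm.grip_point_offset is the distance from the TCP to the grasp point, in m); z points along the fingers, y is the line along which they close (so a half turn about z gives the same grasp; the last joint's range is limited). The gripper opens to 88 mm and grips with 3 to 60 N. Pads are 19 mm wide; open, the fingers measure 130 mm over their backs; the gripper's body (78 mm by 193 mm) begins 47 mm behind the grasp point.
Start: joints at [-1.029, 0.359, 0.012, 0, -1.224, -0.288], TCP at [0.169, -0.653, 0.227] pointing down, gripper open.
Joint ranges: [-3.07, 3.07], [-1.43, 2.12], [-1.02, 1.25], [-3.03, 1.67], [-3.05, -0], [-3.03, 3.03]. Speed limits (rad/s): [2.39, 2.39, 3.01, 3.14, 3.14, 3.14].

## Interface

Orientations are given as [roll, pitch, yaw] about the fixed x, y, z axes, in that order (R = Rz(yaw) Ry(pitch) Rx(roll)).
In Python, from station import arm gives the robot as it stands.
- The arm moves only by the shell command python3 -m crank 'ROWS' [OPENING] [FORCE]. ROWS is JSON, a list of rows, each an object of numbers: "dx", "dy", "dz": the shift along the tool's x, y, z in cm; "wx", "wy", "wz": the turn, a rotation vector about the tool's x, y, z in degrees. A call has exactly 10 rows; each row is the pose to reach, as a shift and turn from the pose commanded when the call began, along the tool's axes at that moment; what a row does not reach only later rows make up. A row lasts 1/8 s, in which the tool goes at most 62.5 mm and 10.7 degrees, less where a joint would pass 70% of its speed; a pose out of reach is approached as far as the arm can. A call with a gripper value outside its range is refused whole. OPENING is the finger opening in cm, from 0 to 8.76, set as the call begins (- or left out, the last holds). The fingers move at their own pace and stop on an object; FORCE is the grip in N (left out, the last holds). Time passes only in rows, so rows that repeat a pose let the fingers close, or fill a call up. It gives the time, the measured TCP pose, the force, the opening and the grip force at its end, in the units of the state.
- arm.get_state(): the state, without advancing time (a new reading comes with each control period).
- arm.grab_frame(name): name is "scene" or "top" or "wrist"; returns the picture (420x560x3 uint8, red, green, blue); there is no depth.
- arm.calibration(name): a dict with "fx", "fy", "cx", "cy" (pixels), "world_from_camera" (4x4, takes a point from camera to world coordinates). Camera axes: x right, y down, z forward; pixel columns grow to the right and rows downward; lengths in m; the calibration is good to about 2 mm. The wrist camera is an equidistant fisheye: a pixel r from the principal point sees the ray r / f radians off the axis. A picture is of the moment at which its call begins: read the wrist's pose just before it. calibration takes no time and is no camera call; for the wrist camera it gives the pose at the moment of the call.
- arm.job_done(): hands the job in; it is judged then, once.
Trained networks look in the newest picture that a camera, given by its name, has taken for a name from the list of things; names that differ only in an ending like _2 or _b are one class to them, and where a whole thing is asked for, a point or a joint stands for the part that bears it (a point fixed in the world has none). Each returns a list of dicts, best first, with "confidence" (0 to 1); they miss things now and then, are a little off and sometimes report something else, mostly with a low value. They report only what shows in the picture. A call takes as long as a camera call.
- arm.find_in(camera, query): "centre" ([x, y, z] in m, in world coordinates, good to about 4 mm: the middle of the surface that is visible of it).
- arm.masks_of(camera, query): "pixels" (420x560 bool, what is visible of it).
- arm.mark_of(camera, query): "centre" ([x, y, z] in m, in world coordinates, good to about 4 mm: a listed point, or the origin of a listed thing).
The state is a dict: "t": time; "q": joint angles; "qd": joint speeds; "joint_efforts": joint torques, N m; "eef_pos": TCP position; "ee_rot": TCP orientation; "force": force on the tool from outside, world axes, zero at the start; "moment": the same for the moment, N m; "width": finger opening in m; "gripper_force": force on a finger pad.
Only numpy, scipy, OpenCV 4.12 (cv2) and the standard library are available. Lean on these libraries where they do the work, as an engineer would, in place of code of your own. Each camera call takes 0.05 s, during which the arm holds its last target. There are 200 camera calls.

## Task

The slide warmer is about to be loaded. With its lid still shut, turn its dial clockwise until the white pointer line stands at the one long mark of the scale and let go of the dial; then lift the lid by its black handle to 50 degrees from shut and keep it there, because it falls shut by itself: finish while still holding the handle with the fingers, lid still at 50 degrees. Leave the other things on the bench where they are.

Things in the scene. Friction and masses are not known exactly. Their poses are not given: they have to be found in the camera images.
- warmer: Slide warmer, white, fixed to the bench; origin on the bench under its chamber's centre; x axis from its front (facing the robot) to its back, y to its left, z up. Chamber 180 (x) by 260 (y) mm, 85 mm high, with a grey lid 10 mm thick. Its control console joins it on the right (y -131 to -251, x -90 to 90 mm), 60 mm high, the dial on its top.
- dial_grip (a point): Where to grip the dial: on its upright axis, at warmer x -10, y -191, z 97 mm. The dial is a black disc, 44 mm in diameter, with an upright finger bar across it, 14 mm thick, 42 mm long, its top 7 mm above this point, 30 mm of it above the disc. Turns with the dial. A white line on one half of the bar's top is the pointer, from the axis towards the pointing end.
- dial (a joint): Turn of the dial, rad, clockwise from above, range 0 to 4.6, starts at 0.3 to 1.1; stays where left (friction 0.03 N m). At 0 the bar lies along the warmer's x and the pointer points to its front (-x); at 1.571 to its left (+y). The long mark is at 1.745 rad (100 degrees).
- dial_base: Grey round foot of the dial, 68 mm in diameter, 6 mm high, fixed on the console; origin under its centre on the dial's axis, axes as the warmer's. Round it on the console top are 14 black marks, every 20 degrees clockwise from the front (-x); the sixth is the only long one (19 mm against 7 mm, and thicker).
- lid_handle (a point): Centre of the lid's black handle: a bar 18 mm in diameter, 34 mm long on a 12 by 14 mm stem, parallel to the hinge (warmer's y), 35 mm above the lid's top, near the lid's front edge. 155 mm from the hinge along the lid and 45 mm along its normal; lid shut: warmer x -65, y 0, z 130.5 mm. Pinch it from above on its two ends (34 mm) or across (18 mm); it can turn between the fingers. Moves with it.
- lid_hinge (a point): Point on the lid's hinge line, at the middle of the lid's width, at warmer x 90, y 0, z 85.5 mm (back upper edge of the chamber). The hinge line runs along the warmer's y axis.
- lid (a joint): Opening angle of the lid, rad: 0 shut, growing as the front edge rises, stop at 1.25. 50 degrees is 0.873. The lid is 180 mm (from hinge to front edge) by 260 mm, about 0.33 kg (0.25 to 0.4), and falls shut from any angle when let go.
- slide_box: Bystander: closed flat blue box, 92 by 172 mm, 34 mm high, loose in front of the warmer; origin under its centre.
- cover_box: Bystander: small cardboard box, 60 by 60 mm, 30 mm high, loose in front of the console; origin under its centre.
- canister: Bystander: white canister, 44 mm in diameter, 110 mm high, loose to the left of the warmer; origin under its centre.
- stain: Bystander: brown bottle, 54 mm in diameter, 130 mm high, loose to the right of the console; origin under its centre.
- jar: Bystander: white specimen jar with a cap, 50 mm in diameter, 45 mm high, loose in front of the warmer; origin under its centre.

How it is judged:
By the outcome, as a careful person would: the job done as asked, in the order asked, and still so for the second after the job is handed in, while the arm keeps its last pose, push and grip.
It also fails if it takes over 48 s, if anything falls off the work surface, if the arm or the gripper's body presses on something with over 40 N, if the wrist force passes 120 N, or if a joint passes its speed limit or range.

## Working session

There is one attempt and no reset: what is moved stays moved. The work goes in short steps, Python scripts to look and compute and a shell command to move; the robot and the scene stay as the last step left them, time stands still between calls to the robot, and variables do not carry over. Pictures are saved under pics/ and viewed, at most 10 in all, crops included, and the job is handed in when it is done.

```bash
mkdir -p pics; ls
python3 - <<'E'
from station import arm
import cv2,numpy as np
s=arm.get_state();print({k:np.round(v,3).tolist() for k,v in s.items()}, arm.grip_point_offset)
for c in("top","scene"):
    f=arm.grab_frame(c);cv2.imwrite(f"pics/{c}0.png",f[:,:,::-1])
    for q in["warmer","dial_grip","dial_base","lid_handle","lid_hinge","slide_box","cover_box","canister","stain","jar"]:
        r=arm.mark_of(c,q)
        print(c,q,[(np.round(x["centre"],4).tolist(),round(x["confidence"],2)) for x in r[:2]])
E
```

```text
pics
{'t': 0.0, 'q': [-1.029, 0.359, 0.011, -0.0, -1.224, -0.288], 'qd': [-0.002, -0.0, -0.001, -0.001, 0.001, -0.002], 'joint_efforts': [-0.002, -58.272, 29.305, 6.997, 0.007, -0.0], 'eef_pos': [0.169, -0.653, 0.226], 'ee_rot': [3.14, -0.0, -2.888], 'force': [0.312, -1.088, -0.576], 'moment': [-0.025, 0.044, 0.018], 'gripper_force': 0.0, 'width': 0.088} 0.0188
top warmer [([0.5746, 0.0137, 0.0008], 0.73)]
top dial_grip [([0.5068, -0.1592, 0.1002], 0.65)]
top dial_base [([0.5104, -0.1616, 0.0573], 0.83)]
top lid_handle [([0.52, 0.0336, 0.13], 0.73)]
top lid_hinge [([0.6641, -0.0101, 0.0833], 0.67)]
top slide_box [([0.4595, 0.1392, -0.0024], 0.8), ([0.3975, -0.085, -0.0011], 0.47)]
top cover_box [([0.3964, -0.0842, -0.002], 0.96)]
top canister [([0.6385, 0.2, -0.0002], 0.6)]
top stain [([0.486, -0.2704, -0.0013], 0.97), ([0.3988, -0.0825, -0.0023], 0.75)]
top jar [([0.3747, 0.0118, 0.0052], 0.85)]
scene warmer [([0.5813, 0.0171, 0.0023], 0.58)]
scene dial_grip [([0.509, -0.1584, 0.0934], 0.78), ([0.5177, 0.0387, 0.1283], 0.58)]
scene dial_base [([0.5081, -0.1629, 0.0591], 0.61)]
scene lid_handle [([0.5128, 0.0384, 0.1287], 0.8)]
scene lid_hinge [([0.6662, -0.0092, 0.083], 0.76)]
scene slide_box []
scene cover_box [([0.396, -0.0911, 0.0027], 0.59)]
scene canister [([0.6355, 0.1998, -0.0002], 0.96)]
scene stain [([0.4844, -0.2714, 0.0004], 0.57)]
scene jar [([0.3774, 0.0093, -0.0008], 0.49)]
```

```bash
cat > h.py <<'E'
from station import arm
import cv2,numpy as np
from scipy.optimize import least_squares
def proj(c,P):
    k=arm.calibration(c);T=np.linalg.inv(k["world_from_camera"]);p=np.atleast_2d(P)@T[:3,:3].T+T[:3,3]
    return np.c_[k["fx"]*p[:,0]/p[:,2]+k["cx"],k["fy"]*p[:,1]/p[:,2]+k["cy"]]
def fit(a,b): # a local 2d, b world 2d
    f=lambda v:((a@np.array([[np.cos(v[2]),np.sin(v[2])],[-np.sin(v[2]),np.cos(v[2])]])+v[:2])-b).ravel()
    return least_squares(f,[.57,.01,-.3],loss="soft_l1",f_scale=.004)
E
python3 - <<'E'
from h import *
L=[];W=[]
loc=dict(warmer=(0,0),dial_grip=(-.01,-.191),dial_base=(-.01,-.191),lid_handle=(-.065,0),lid_hinge=(.09,0))
for i in range(4):
  for c in("top","scene"):
    arm.grab_frame(c)
    for q in loc:
        r=arm.mark_of(c,q)
        if r: L.append(loc[q]);W.append(r[0]["centre"][:2])
r=fit(np.array(L),np.array(W));x,y,a=r.x;print(r.x,np.degrees(a),np.round(r.fun.reshape(-1,2)[:10]*1000,1))
w=lambda p:(np.array([[np.cos(a),-np.sin(a)],[np.sin(a),np.cos(a)]])@p[:2]).tolist()
f=arm.grab_frame("top")
for q in ((-.01,-.191,.104),(-.065,0,.1395)):
    v=w(np.array(q));P=[v[0]+x,v[1]+y,q[2]];print(q,P,proj("top",P))
u=proj("top",[w(np.array((-.01,-.191)))[0]+x,w(np.array((-.01,-.191)))[1]+y,.104])[0].astype(int)
m=45;cr=cv2.resize(f[u[1]-m:u[1]+m,u[0]-m:u[0]+m],(400,400),interpolation=cv2.INTER_CUBIC)
big=np.zeros((420,960,3),np.uint8);big[:,:560]=f;big[:400,560:]=cr
cv2.imwrite("pics/a.png",cv2.resize(big,(800,350))[:,:,::-1]);print(u-m, arm.get_state()["t"], arm.calibration("top")["world_from_camera"])
E
```

```text
[ 0.57833346  0.01708975 -0.31427584] -18.0066792416178 [[ 5.8  0.4]
 [ 1.2 -0.5]
 [-2.3  0.8]
 [-3.2  2.6]
 [-0.5 -0.2]
 [ 1.2  3.6]
 [ 2.1 -3.8]
 [ 0.8  0.7]
 [ 1.4  1.4]
 [-2.9  0.2]]
(-0.01, -0.191, 0.104) [np.float64(0.5097798382069751), np.float64(-0.16146388724141852), 0.104] [[387.39099982 223.03506071]]
(-0.065, 0, 0.1395) [np.float64(0.5165171330016072), np.float64(0.03718305801284462), 0.1395] [[301.82290222 216.97792933]]
[342 178] 3.55 [[ 0.01863705 -0.991983    0.12498952  0.38281331]
 [-0.99975837 -0.01703216  0.01389662  0.05524633]
 [-0.01165636 -0.12521831 -0.99206074  1.34894258]
 [ 0.          0.          0.          1.        ]]
```

View pics/a.png

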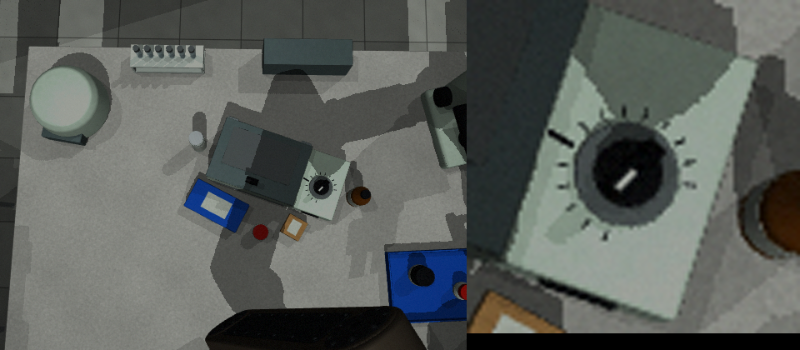

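```bash
cat >> h.py <<'E'
def unproj(c,uv,z):
    k=arm.calibration(c);T=k["world_from_camera"];uv=np.atleast_2d(uv)
    d=np.c_[(uv[:,0]-k["cx"])/k["fx"],(uv[:,1]-k["cy"])/k["fy"],np.ones(len(uv))]@T[:3,:3].T
    return T[:3,3]+d*((z-T[2,3])/d[:,2])[:,None]
YAW=-.3143
def pointer(c,D):  # dial angle from the white line; D dial axis xy
    f=arm.grab_frame(c).astype(int).min(2)
    v,u=np.mgrid[:420,:560];P=unproj(c,np.c_[u.ravel(),v.ravel()],.104)[:,:2]
    r=np.hypot(*(P-D).T); m=(r<.019)
    g=f.ravel()[m].astype(float);wt=np.clip(g-80,0,None);Q=P[m]
    mu=(Q*wt[:,None]).sum(0)/wt.sum();C=((Q-mu).T*wt)@(Q-mu)
    e=np.linalg.eigh(C)[1][:,1];e*=np.sign(e@(mu-D))
    ang=lambda d:np.degrees((np.arctan2(-np.sin(YAW+0),-1*np.cos(YAW))-np.arctan2(d[1],d[0]))%(2*np.pi))
    return ang(e),ang(mu-D),mu,len(g),(wt>0).sum(),g.max()
E
python3 - <<'E'
from h import *
D=np.array([.5098,-.1615])
for i in range(3): print(pointer("top",D))
# long mark check
f=arm.grab_frame("top").astype(int).max(2)
a=np.radians(np.arange(0,280,4));
for R in(.048,.052):
  d0=np.arctan2(-np.sin(YAW),-np.cos(YAW))-a
  uv=proj("top",np.c_[D[0]+R*np.cos(d0),D[1]+R*np.sin(d0),0*a+.0605])
  print([(int(np.degrees(t)),int(f[int(round(y)),int(round(x))])) for t,(x,y) in zip(a,uv)])
E
```

```text
(np.float64(26.268087891791975), np.float64(25.816302459799335), array([ 0.50283089, -0.15481117]), 212, np.int64(10), np.float64(154.0))
(np.float64(26.260564391510492), np.float64(25.807488185867022), array([ 0.5028467, -0.1548284]), 212, np.int64(10), np.float64(154.0))
(np.float64(26.42295702533449), np.float64(25.82416528619573), array([ 0.50282708, -0.15480568]), 212, np.int64(10), np.float64(154.0))
[(0, 163), (4, 159), (8, 159), (12, 160), (16, 161), (20, 146), (24, 143), (28, 145), (32, 146), (36, 146), (40, 161), (44, 162), (48, 164), (52, 162), (56, 160), (59, 161), (64, 160), (68, 160), (72, 145), (76, 145), (80, 148), (84, 148), (88, 147), (92, 144), (96, 146), (100, 10), (104, 77), (108, 146), (112, 145), (116, 158), (119, 161), (124, 161), (128, 162), (132, 161), (136, 159), (140, 158), (144, 161), (148, 96), (152, 94), (156, 96), (160, 96), (164, 98), (168, 93), (172, 94), (176, 97), (180, 96), (184, 97), (188, 97), (192, 94), (196, 96), (200, 102), (204, 158), (208, 161), (212, 162), (216, 161), (220, 161), (224, 160), (228, 157), (232, 159), (236, 161), (239, 161), 
[... 205 characters left out ...]
(36, 146), (40, 161), (44, 163), (48, 162), (52, 159), (56, 161), (59, 162), (64, 147), (68, 147), (72, 147), (76, 143), (80, 147), (84, 144), (88, 146), (92, 149), (96, 146), (100, 12), (104, 143), (108, 143), (112, 142), (116, 145), (119, 162), (124, 161), (128, 160), (132, 161), (136, 159), (140, 160), (144, 158), (148, 93), (152, 94), (156, 96), (160, 98), (164, 99), (168, 93), (172, 96), (176, 97), (180, 95), (184, 97), (188, 96), (192, 95), (196, 94), (200, 95), (204, 162), (208, 159), (212, 160), (216, 159), (220, 160), (224, 161), (228, 160), (232, 161), (236, 159), (239, 161), (244, 160), (248, 162), (252, 161), (256, 161), (260, 160), (264, 162), (268, 162), (272, 161), (276, 161)]
```

```bash
cat >> h.py <<'E'
from scipy.spatial.transform import Rotation as Ro
def to(p,rpy,base=None):
    s=arm.get_state();b=base or (s["eef_pos"],s["ee_rot"])
    R=Ro.from_euler("xyz",b[1]);d=R.inv().apply(np.array(p)-b[0])*100
    w=(R.inv()*Ro.from_euler("xyz",rpy)).as_rotvec(degrees=True)
    print("cm",d.round(2),"deg",w.round(1))
E
python3 - <<'E'
from h import *
to([.5098,-.1615,.16],[np.pi,0,np.radians(-44)])
E
```

```text
cm [-45.29  39.07   6.66] deg [  -0.    -0.  -121.5]
```

```bash
python3 -m crank '[{"dx":-4,"dy":3.5,"wz":-10},{"dx":-9,"dy":7.5,"wz":-20},{"dx":-13.5,"dy":11.5,"wz":-31},{"dx":-18,"dy":15.5,"wz":-41},{"dx":-22.5,"dy":19.5,"wz":-52},{"dx":-27,"dy":23.5,"wz":-62},{"dx":-31.5,"dy":27.5,"wz":-72},{"dx":-36,"dy":31,"dz":2,"wz":-83},{"dx":-41,"dy":35,"dz":4,"wz":-93},{"dx":-45.3,"dy":39.07,"dz":5,"wz":-103}]' 5 20
python3 - <<'E'
from h import *
to([.5098,-.1615,.16],[np.pi,0,np.radians(-44.2)])
print(arm.get_state()["q"])
E
```

```text
cm [-45.29  39.07   6.66] deg [  -0.    -0.  -121.3]
[-1.02889282e+00  3.58590480e-01  1.19340137e-02 -4.26160317e-06
 -1.22412412e+00 -2.88149548e-01]$[0]: bad value
```

```bash
python3 -m crank '[{"dx":-4,"dy":3.5,"dz":0,"wx":0,"wy":0,"wz":-10},{"dx":-9,"dy":7.5,"dz":0,"wx":0,"wy":0,"wz":-20},{"dx":-13.5,"dy":11.5,"dz":0,"wx":0,"wy":0,"wz":-31},{"dx":-18,"dy":15.5,"dz":0,"wx":0,"wy":0,"wz":-41},{"dx":-22.5,"dy":19.5,"dz":0,"wx":0,"wy":0,"wz":-52},{"dx":-27,"dy":23.5,"dz":0,"wx":0,"wy":0,"wz":-62},{"dx":-31.5,"dy":27.5,"dz":0,"wx":0,"wy":0,"wz":-72},{"dx":-36,"dy":31,"dz":2,"wx":0,"wy":0,"wz":-83},{"dx":-41,"dy":35,"dz":4,"wx":0,"wy":0,"wz":-93},{"dx":-45.3,"dy":39.07,"dz":5,"wx":0,"wy":0,"wz":-103}]' 5 20
python3 - <<'E'
from h import *
to([.5098,-.1615,.16],[np.pi,0,np.radians(-44.2)])
print(arm.get_state()["q"])
E
```

```text
t: 5.0
eef_pos: [0.5095, -0.1614, 0.1764]
ee_rot: [3.141, -0.0, -1.084]
force: [-0.1, -0.7, -0.6]
width: 0.0498
gripper_force: 0.0
cm [ 0.02 -0.02  1.64] deg [  0.   -0.  -17.9]
[ 6.02570303e-02  1.68240456e-01 -3.69607115e-01  8.60936062e-05
 -1.03304340e+00  4.26169591e-01]
```

```bash
python3 -m crank '[{"dx":0,"dy":0,"dz":0,"wx":0,"wy":0,"wz":-9},{"dx":0,"dy":0,"dz":0.8,"wx":0,"wy":0,"wz":-17.9},{"dx":0,"dy":0,"dz":1.6,"wx":0,"wy":0,"wz":-17.9},{"dx":0,"dy":0,"dz":2.5,"wx":0,"wy":0,"wz":-17.9},{"dx":0,"dy":0,"dz":3.5,"wx":0,"wy":0,"wz":-17.9},{"dx":0,"dy":0,"dz":4.5,"wx":0,"wy":0,"wz":-17.9},{"dx":0,"dy":0,"dz":4.6,"wx":0,"wy":0,"wz":-17.9},{"dx":0,"dy":0,"dz":4.6,"wx":0,"wy":0,"wz":-17.9},{"dx":0,"dy":0,"dz":4.6,"wx":0,"wy":0,"wz":-17.9},{"dx":0,"dy":0,"dz":4.6,"wx":0,"wy":0,"wz":-17.9}]' 5 20
python3 - <<'E'
from h import *
f=arm.grab_frame("wrist");cv2.imwrite("pics/w1.png",f[:,:,::-1]);print(arm.find_in("wrist","dial_grip")[:2],arm.mark_of("wrist","dial_grip")[:2])
E
```

```text
t: 6.25
eef_pos: [0.509, -0.1631, 0.1313]
ee_rot: [-3.141, -0.0, -0.778]
force: [-0.2, -0.5, 0.2]
width: 0.0498
gripper_force: 0.0
[{'centre': [0.5069, -0.1632, 0.0728], 'confidence': 0.88}] [{'centre': [0.5072, -0.1571, 0.0945], 'confidence': 0.64}]
```

View pics/w1.png

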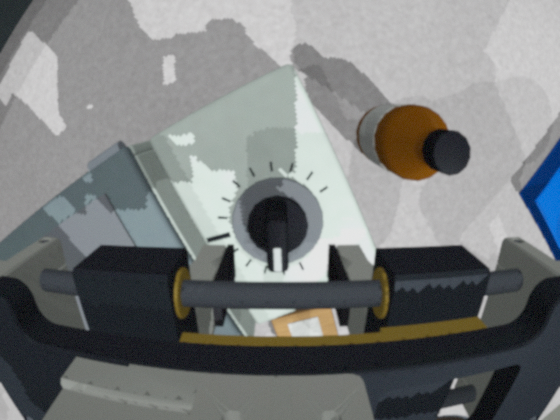

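```bash
python3 -m crank '[{"dx":0,"dy":-0.1,"dz":2,"wx":0,"wy":0,"wz":0},{"dx":0,"dy":-0.1,"dz":4,"wx":0,"wy":0,"wz":0},{"dx":0,"dy":-0.1,"dz":5,"wx":0,"wy":0,"wz":0},{"dx":0,"dy":-0.1,"dz":5,"wx":0,"wy":0,"wz":0},{"dx":0,"dy":-0.1,"dz":5,"wx":0,"wy":0,"wz":0},{"dx":0,"dy":-0.1,"dz":5,"wx":0,"wy":0,"wz":0},{"dx":0,"dy":-0.1,"dz":5,"wx":0,"wy":0,"wz":0},{"dx":0,"dy":-0.1,"dz":5,"wx":0,"wy":0,"wz":0},{"dx":0,"dy":-0.1,"dz":5,"wx":0,"wy":0,"wz":0},{"dx":0,"dy":-0.1,"dz":5,"wx":0,"wy":0,"wz":0}]' 5 20
python3 -m crank '[{"dx":0,"dy":0,"dz":0,"wx":0,"wy":0,"wz":0},{"dx":0,"dy":0,"dz":0,"wx":0,"wy":0,"wz":0},{"dx":0,"dy":0,"dz":0,"wx":0,"wy":0,"wz":0},{"dx":0,"dy":0,"dz":0,"wx":0,"wy":0,"wz":0},{"dx":0,"dy":0,"dz":0,"wx":0,"wy":0,"wz":0},{"dx":0,"dy":0,"dz":0,"wx":0,"wy":0,"wz":0},{"dx":0,"dy":0,"dz":0,"wx":0,"wy":0,"wz":0},{"dx":0,"dy":0,"dz":0,"wx":0,"wy":0,"wz":0},{"dx":0,"dy":0,"dz":0,"wx":0,"wy":0,"wz":0},{"dx":0,"dy":0,"dz":0,"wx":0,"wy":0,"wz":0}]' 0.5 20
```

```text
t: 7.65
eef_pos: [0.5095, -0.1624, 0.0809]
ee_rot: [3.142, 0.0, -0.778]
force: [0.1, -0.0, -0.1]
width: 0.0496
gripper_force: 0.0
t: 8.9
eef_pos: [0.5109, -0.1615, 0.081]
ee_rot: [-3.139, -0.001, -0.778]
force: [3.4, 4.7, -2.7]
width: 0.0139
gripper_force: 20.0
```

```bash
python3 -m crank '[{"dx":0,"dy":-0.15,"dz":0,"wx":0,"wy":0,"wz":4},{"dx":0,"dy":-0.15,"dz":0,"wx":0,"wy":0,"wz":13},{"dx":0,"dy":-0.15,"dz":0,"wx":0,"wy":0,"wz":23},{"dx":0,"dy":-0.15,"dz":0,"wx":0,"wy":0,"wz":33},{"dx":0,"dy":-0.15,"dz":0,"wx":0,"wy":0,"wz":43},{"dx":0,"dy":-0.15,"dz":0,"wx":0,"wy":0,"wz":53},{"dx":0,"dy":-0.15,"dz":0,"wx":0,"wy":0,"wz":62},{"dx":0,"dy":-0.15,"dz":0,"wx":0,"wy":0,"wz":69},{"dx":0,"dy":-0.15,"dz":0,"wx":0,"wy":0,"wz":73},{"dx":0,"dy":-0.15,"dz":0,"wx":0,"wy":0,"wz":73.4}]' 0.5 20
python3 -m crank '[{"dx":0,"dy":0,"dz":0,"wx":0,"wy":0,"wz":0},{"dx":0,"dy":0,"dz":0,"wx":0,"wy":0,"wz":0},{"dx":0,"dy":0,"dz":0,"wx":0,"wy":0,"wz":0},{"dx":0,"dy":0,"dz":0,"wx":0,"wy":0,"wz":0},{"dx":0,"dy":0,"dz":0,"wx":0,"wy":0,"wz":0},{"dx":0,"dy":0,"dz":-1.5,"wx":0,"wy":0,"wz":0},{"dx":0,"dy":0,"dz":-4,"wx":0,"wy":0,"wz":0},{"dx":0,"dy":0,"dz":-6,"wx":0,"wy":0,"wz":0},{"dx":0,"dy":0,"dz":-8,"wx":0,"wy":0,"wz":0},{"dx":0,"dy":0,"dz":-10,"wx":0,"wy":0,"wz":0}]' 5 20
python3 - <<'E'
from h import *
f=arm.grab_frame("wrist");cv2.imwrite("pics/w2.png",f[:,:,::-1])
print(pointer("top",np.array([.5108,-.1612])))
cv2.imwrite("pics/t2.png",cv2.resize(arm.grab_frame("top")[178:268,342:432],(450,450),interpolation=cv2.INTER_CUBIC)[:,:,::-1])
E
```

```text
t: 10.15
eef_pos: [0.5087, -0.1616, 0.0809]
ee_rot: [3.139, -0.002, -2.06]
force: [-5.8, -1.1, 6.3]
width: 0.0138
gripper_force: 20.0
t: 11.4
eef_pos: [0.5106, -0.1614, 0.1828]
ee_rot: [-3.141, 0.0, -2.059]
force: [-0.6, 0.6, -0.7]
width: 0.05
gripper_force: 0.0
(np.float64(nan), np.float64(nan), array([nan, nan]), 209, np.int64(0), np.float64(40.0))h.py:20: RuntimeWarning: invalid value encountered in divide
  mu=(Q*wt[:,None]).sum(0)/wt.sum();C=((Q-mu).T*wt)@(Q-mu)
```

View pics/w2.png

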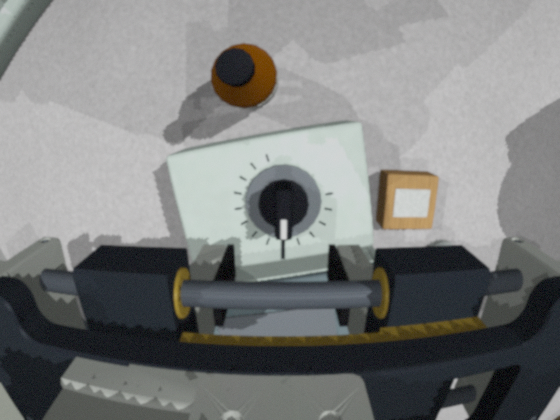

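Run:
```python
from h import *
to([.5165,.0372,.19],[np.pi,0,YAW])
```

```text
cm [-17.79   8.85  -0.72] deg [ -0.2  -0.1 -99.9]
```

```bash
python3 -m crank '[{"dx":-1,"dy":0.5,"dz":-0.7,"wx":0,"wy":0,"wz":-10},{"dx":-3,"dy":1.5,"dz":-0.7,"wx":0,"wy":0,"wz":-20},{"dx":-5,"dy":2.5,"dz":-0.7,"wx":0,"wy":0,"wz":-30},{"dx":-7,"dy":3.5,"dz":-0.7,"wx":0,"wy":0,"wz":-40},{"dx":-9,"dy":4.5,"dz":-0.7,"wx":0,"wy":0,"wz":-50},{"dx":-11,"dy":5.5,"dz":-0.7,"wx":0,"wy":0,"wz":-60},{"dx":-13,"dy":6.5,"dz":-0.7,"wx":0,"wy":0,"wz":-70},{"dx":-15,"dy":7.5,"dz":-0.7,"wx":0,"wy":0,"wz":-80},{"dx":-17,"dy":8.5,"dz":-0.7,"wx":0,"wy":0,"wz":-90},{"dx":-17.8,"dy":8.85,"dz":-0.7,"wx":0,"wy":0,"wz":-100}]' 7 20
python3 - <<'E'
from h import *
to([.5165,.0372,.1117],[np.pi,0,YAW])
f=arm.grab_frame("wrist");cv2.imwrite("pics/w3.png",f[:,:,::-1]);print(arm.mark_of("wrist","lid_handle")[:2])
print(pointer("top",np.array([.5105,-.1614])))
cv2.imwrite("pics/t3.png",cv2.resize(arm.grab_frame("top")[178:268,342:432],(450,450),interpolation=cv2.INTER_CUBIC)[:,:,::-1])
E
```

```text
t: 12.8
eef_pos: [0.5154, 0.0383, 0.1875]
ee_rot: [3.141, 0.001, -0.307]
force: [-0.2, -0.1, 0.4]
width: 0.0701
gripper_force: 0.0
cm [0.14 0.07 7.58] deg [0.  0.  0.4]
[{'centre': [0.5189, 0.0352, 0.1305], 'confidence': 0.84}, {'centre': [0.5755, 0.0186, -0.0037], 'confidence': 0.44}]
(np.float64(91.72832754598886), np.float64(101.95753053416294), array([ 0.51541598, -0.15287345]), 209, np.int64(18), np.float64(186.0))
```

View pics/w3.png

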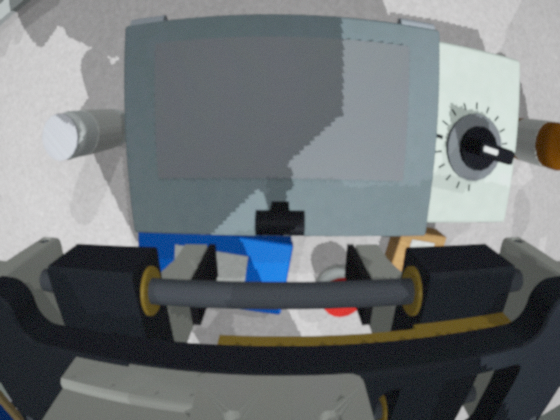

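View pics/t3.png

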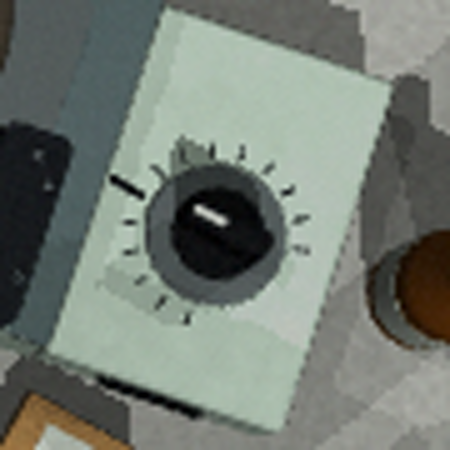

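Run:
```python
from h import *
from scipy import ndimage as nd
fs=np.mean([arm.grab_frame("top").astype(float) for _ in range(4)],0)
v,u=np.mgrid[:420,:560];uv=np.c_[u.ravel(),v.ravel()]
D=np.array([.5102,-.1615])
def line(z,w,sel):
    P=unproj("top",uv,z)[:,:2];W=(w.ravel()*sel(P));m=W>0;Q=P[m];W=W[m]
    mu=(Q*W[:,None]).sum(0)/W.sum();e=np.linalg.eigh(((Q-mu).T*W)@(Q-mu))[1][:,1]
    a=lambda d:np.degrees((np.pi+YAW-np.arctan2(d[1],d[0])))%360
    return m.sum(),mu,a(e)%180,a(mu-D)
g=fs.min(2)
rel=lambda P:np.hypot(*(P-D).T)
ang=lambda P:np.degrees(np.pi+YAW-np.arctan2(*(P-D).T[::-1]))%360
print("pointer",line(.104,np.clip(g-60,0,None),lambda P:rel(P)<.0175))
print("mark",line(.0602,np.clip(110-fs.max(2),0,None),lambda P:(rel(P)>.036)&(rel(P)<.062)&(abs(ang(P)-100)<9)))
for k in range(14):
    if k!=5: r=line(.0602,np.clip(125-fs.max(2),0,None),lambda P:(rel(P)>.037)&(rel(P)<.045)&(abs((ang(P)-20*k+180)%360-180)<8)); print(k*20,r[0],r[3].round(1),end="; ")
P=unproj("top",uv,.0062+.06)[:,:2]
# grip foot disc centre
```

```text
pointer (np.int64(15), array([ 0.51538891, -0.15316879]), np.float64(88.38580092821772), np.float64(103.90771390867954))
mark (np.int64(26), array([ 0.5336362, -0.1183611]), np.float64(97.89915593874744), np.float64(100.50597385749667))
0 3 359.3; 20 5 19.8; 40 3 40.0; 60 3 59.8; 80 2 80.1; 120 4 121.3; 140 15 140.9; 160 8 160.5; 180 2 181.9; 200 3 201.2; 220 4 220.5; 240 3 240.1; 260 1 259.0;
```

Run:
```python
import cv2,numpy as np
f=cv2.imread("pics/w2.png").astype(float)
for v in range(196,260,3): print(v,f[v,276:292].mean(1).astype(int) if 0 else f[v,274:294].min(1).astype(int))
```

```text
196 [21 20 24 30 31 29 29 26 32 35 34 28 32 35 28 36 23 28 28 31]
199 [21 21 25 29 27 25 31 27 33 42 40 35 31 27 32 25 26 35 26 34]
202 [21 17 17 22 34 28 31 35 36 32 31 33 25 31 30 37 33 32 26 25]
205 [25 14 27 31 32 30 32 32 33 36 29 38 37 28 34 38 30 26 24 25]
208 [21 21 29 30 29 30 34 37 34 33 35 33 35 31 35 35 27 27 26 33]
211 [22 11 19 22 26 35 32 32 29 33 25 34 32 39 30 32 32 24 27 34]
214 [22 22 23 33 33 33 33 37 34 33 31 35 37 34 28 33 28 22 24 37]
217 [21 20 26 27 33 33 37 35 38 35 41 39 40 36 34 34 30 26 21 25]
220 [ 22  26  31  28  35  70 123 162 181 185 184 175 146  97  54  28  32  24
  21  26]
223 [ 12  23  27  30  38  84 142 186 206 211 209 201 170 115  61  29  31  25
  33  29]
226 [ 41  33  18  27  40  82 141 185 206 210 210 201 169 114  62  34  29  32
  50  68]
229 [ 65  37  23  26  40  80 143 184 206 211 210 200 170 115  57  34  35  52
  76  99]
232 [ 74  47  35  32  31  82 140 187 205 210 210 198 166 108  56  33  37  59
  93 113]
235 [ 97  63  34  30  39  84 142 185 206 210 210 198 165 101  50  36  36  70
 109 130]
238 [175 156 117  81  64  87 132 171 189 195 195 185 153 103  66  71  99 141
 173 187]
241 [197 197 197 196 196 187 165 123  75  59 107 153 177 185 190 194 193 196
 196 197]
244 [198 198 198 199 200 192 165 120  69  62 117 168 190 196 198 198 199 198
 198 198]
247 [197 197 198 198 197 187 163 118  68  69 117 164 184 189 189 188 190 193
 191 190]
250 [185 186 187 186 183 176 151 107  64  57 107 156 179 184 186 187 187 187
 187 187]
253 [183 183 183 184 184 175 150 107  62  59 108 157 178 185 186 186 185 187
 187 186]
256 [182 183 181 184 181 176 150 110  64  61 111 155 176 182 184 185 184 183
 184 182]
259 [178 176 175 175 173 168 153 138 129 124 126 141 147 149 146 142 138 135
 131 132]
```

```bash
python3 -m crank '[{"dx":0.2,"dy":0.1,"dz":2,"wx":0,"wy":0,"wz":0.4},{"dx":0.2,"dy":0.1,"dz":4,"wx":0,"wy":0,"wz":0.4},{"dx":0.2,"dy":0.1,"dz":6,"wx":0,"wy":0,"wz":0.4},{"dx":0.2,"dy":0.1,"dz":7.2,"wx":0,"wy":0,"wz":0.4},{"dx":0.2,"dy":0.1,"dz":7.6,"wx":0,"wy":0,"wz":0.4},{"dx":0.2,"dy":0.1,"dz":7.6,"wx":0,"wy":0,"wz":0.4},{"dx":0.2,"dy":0.1,"dz":7.6,"wx":0,"wy":0,"wz":0.4},{"dx":0.2,"dy":0.1,"dz":7.6,"wx":0,"wy":0,"wz":0.4},{"dx":0.2,"dy":0.1,"dz":7.6,"wx":0,"wy":0,"wz":0.4},{"dx":0.2,"dy":0.1,"dz":7.6,"wx":0,"wy":0,"wz":0.4}]' 7 20
python3 - <<'E'
from h import *
f=arm.grab_frame("wrist");g=arm.grab_frame("scene");cv2.imwrite("pics/w4.png",np.hstack([f[120:360,100:460],g[90:330,80:440]])[:,:,::-1])
E
```

```text
t: 14.45
eef_pos: [0.5174, 0.0358, 0.112]
ee_rot: [-3.141, -0.0, -0.32]
force: [0.3, 0.5, -0.7]
width: 0.0701
gripper_force: 0.0
```

View pics/w4.png

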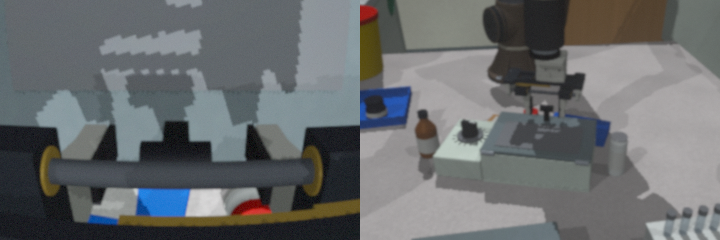

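```bash
python3 -m crank '[{"dx":0,"dy":0,"dz":0,"wx":0,"wy":0,"wz":0},{"dx":0,"dy":0,"dz":0,"wx":0,"wy":0,"wz":0},{"dx":0,"dy":0,"dz":0,"wx":0,"wy":0,"wz":0},{"dx":0,"dy":0,"dz":0,"wx":0,"wy":0,"wz":0},{"dx":0,"dy":0,"dz":0,"wx":0,"wy":0,"wz":0},{"dx":0,"dy":0,"dz":0,"wx":0,"wy":0,"wz":0},{"dx":0,"dy":0,"dz":0,"wx":0,"wy":0,"wz":0},{"dx":0,"dy":0,"dz":0,"wx":0,"wy":0,"wz":0},{"dx":0,"dy":0,"dz":0,"wx":0,"wy":0,"wz":0},{"dx":0,"dy":0,"dz":0,"wx":0,"wy":0,"wz":0}]' 2 30
```

```text
t: 15.8
eef_pos: [0.5184, 0.0382, 0.1121]
ee_rot: [-3.138, -0.001, -0.32]
force: [-0.8, 12.1, -0.2]
width: 0.0339
gripper_force: 30.0
```

```bash
python3 -m crank '[{"dx":0,"dy":-0.2,"dz":0,"wx":0,"wy":0,"wz":0},{"dx":0,"dy":-0.35,"dz":0,"wx":0,"wy":0,"wz":0},{"dx":0.2,"dy":-0.35,"dz":-0.7,"wx":0,"wy":0,"wz":0},{"dx":0.45,"dy":-0.35,"dz":-1.33,"wx":0,"wy":0,"wz":0},{"dx":0.7,"dy":-0.35,"dz":-2.0,"wx":0,"wy":0,"wz":0},{"dx":1.02,"dy":-0.35,"dz":-2.62,"wx":0,"wy":0,"wz":0},{"dx":1.35,"dy":-0.35,"dz":-3.25,"wx":0,"wy":0,"wz":0},{"dx":1.69,"dy":-0.35,"dz":-3.86,"wx":0,"wy":0,"wz":0},{"dx":2.07,"dy":-0.35,"dz":-4.45,"wx":0,"wy":0,"wz":0},{"dx":2.47,"dy":-0.35,"dz":-5.03,"wx":0,"wy":0,"wz":0}]' - 30
python3 - <<'E'
from h import *
s=arm.get_state();print(s["force"],s["moment"],s["eef_pos"],s["ee_rot"])
E
```

```text
t: 17.05
eef_pos: [0.5414, 0.0308, 0.1623]
ee_rot: [3.14, 0.001, -0.321]
force: [0.5, -5.1, -5.8]
width: 0.0339
gripper_force: 30.0
[ 0.48825304 -5.06207081 -5.75641183] [-1.96254496  0.26890339  0.02714366] [0.54142619 0.03077881 0.1622772 ] [ 3.14046782e+00  1.24047299e-03 -3.20622137e-01]
```

```bash
python3 -m crank '[{"dx":0.44,"dy":0.1,"dz":-0.56,"wx":0,"wy":0,"wz":0},{"dx":0.88,"dy":0.1,"dz":-1.1,"wx":0,"wy":0,"wz":0},{"dx":1.36,"dy":0.1,"dz":-1.62,"wx":0,"wy":0,"wz":0},{"dx":1.86,"dy":0.1,"dz":-2.12,"wx":0,"wy":0,"wz":0},{"dx":2.91,"dy":0.1,"dz":-3.05,"wx":0,"wy":0,"wz":0},{"dx":4.05,"dy":0.1,"dz":-3.88,"wx":0,"wy":0,"wz":0},{"dx":5.25,"dy":0.1,"dz":-4.61,"wx":0,"wy":0,"wz":0},{"dx":5.9,"dy":0.1,"dz":-4.95,"wx":0,"wy":0,"wz":0},{"dx":6.51,"dy":0.1,"dz":-5.24,"wx":0,"wy":0,"wz":0},{"dx":6.51,"dy":0.1,"dz":-5.24,"wx":0,"wy":0,"wz":0}]' - 30
python3 - <<'E'
from h import *
s=arm.get_state();print(s["force"],s["moment"],s["eef_pos"],s["ee_rot"])
f=arm.grab_frame("wrist");g=arm.grab_frame("scene");arm.grab_frame("top")
for c in("scene","top","wrist"):print(c,arm.mark_of(c,"lid_handle")[:1],arm.mark_of(c,"lid_hinge")[:1])
g=cv2.resize(g[120:300,160:400],(720,540),interpolation=cv2.INTER_CUBIC)
cv2.imwrite("pics/s5.png",g[:,:,::-1]);cv2.imwrite("pics/w5.png",f[:,:,::-1])
E
```

```text
t: 18.3
eef_pos: [0.604, 0.01, 0.2149]
ee_rot: [-3.141, -0.001, -0.321]
force: [-1.5, 4.5, 1.2]
width: 0.0335
gripper_force: 30.0
[-1.5494714   4.48684559  1.1773257 ] [ 1.46107179  0.92164024 -0.01232573] [0.60401057 0.00996912 0.2149243 ] [-3.14102445e+00 -6.87500466e-04 -3.20503805e-01]
scene [{'centre': [0.5998, 0.0127, 0.2292], 'confidence': 0.89}] [{'centre': [0.6676, -0.0076, 0.0833], 'confidence': 0.61}]
top [{'centre': [0.6029, 0.0092, 0.2315], 'confidence': 0.92}] []
wrist [{'centre': [0.6013, 0.0088, 0.2315], 'confidence': 0.79}] [{'centre': [0.6642, -0.0131, 0.0855], 'confidence': 0.71}]
```

View pics/s5.png

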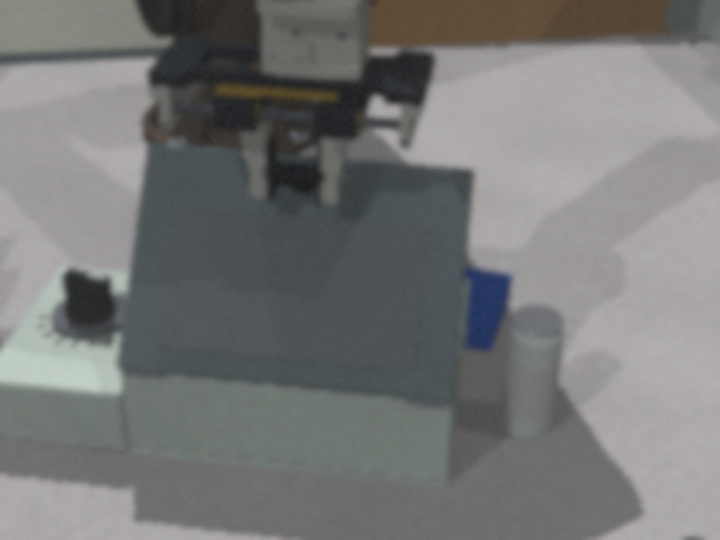

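Run:
```python
from h import *
c,s=np.cos(YAW),np.sin(YAW)
def W(p): return np.array([.5783+c*p[0]-s*p[1],.0171+s*p[0]+c*p[1],p[2]])
for a in (46,48,50,52,54):
    t=np.radians(a);u=np.array([-np.cos(t),0,np.sin(t)]);n=np.array([np.sin(t),0,np.cos(t)]);H=np.array([.09,0,.0855])
    print(a,[((proj("scene",W(H+.18*u+k*n+np.array([0,y,0])))[0]-[160,120])*3).round(1).tolist() for y in(-.13,.13) for k in (0,.01)], ((proj("scene",W(H+.01*n+np.array([0,.13,0])))[0]-[160,120])*3).round(1))
```

```text
46 [[149.3, 148.4], [145.9, 144.4], [470.0, 173.7], [469.9, 169.8]] [448.1 400. ]
48 [[147.2, 146.0], [143.7, 142.4], [469.9, 171.4], [469.8, 168.0]] [448.1 400.4]
50 [[145.0, 143.9], [141.4, 140.7], [469.8, 169.4], [469.7, 166.3]] [448.1 400.9]
52 [[142.7, 142.0], [139.0, 139.2], [469.7, 167.6], [469.5, 165.0]] [448.  401.4]
54 [[140.4, 140.4], [136.6, 137.9], [469.6, 166.1], [469.4, 163.9]] [448.  401.8]
```

Run:
```python
from h import *
c,s=np.cos(YAW),np.sin(YAW)
for cam in("scene","top","wrist"):
    h=[]
    for i in range(8):
        arm.grab_frame(cam);r=arm.mark_of(cam,"lid_handle")
        if r and r[0]["confidence"]>.5:h.append(r[0]["centre"])
    h=np.array(h);m=np.median(h,0);d=m[:2]-[.5783,.0171];X=c*d[0]+s*d[1]
    print(cam,len(h),m.round(4),h.std(0).round(4),np.degrees(np.arctan2(m[2]-.0855,.09-X)-np.arctan2(45,155)))
st=arm.get_state();print(st["eef_pos"],st["t"],st["force"])
```

```text
scene 8 [0.5992 0.0088 0.231 ] [0.0014 0.0012 0.0017] 48.9121490107316
top 8 [0.6023 0.0084 0.2324] [0.0023 0.0016 0.0016] 50.133032242728326
wrist 8 [0.6    0.0102 0.2308] [0.0009 0.0014 0.0016] 48.98888726382234
[0.60352381 0.01009765 0.21468996] 21.15 [-0.53937604  5.46936646  0.20680564]
```

View pics/w5.png

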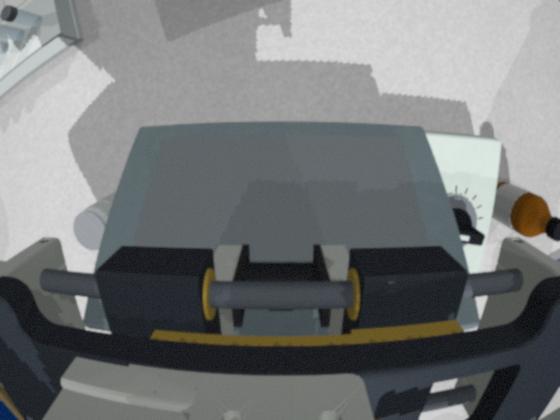

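```bash
python3 -m crank '[{"dx":0.07,"dy":-0.05,"dz":-0.03,"wx":0,"wy":0,"wz":0},{"dx":0.13,"dy":-0.05,"dz":-0.06,"wx":0,"wy":0,"wz":0},{"dx":0.13,"dy":-0.05,"dz":-0.06,"wx":0,"wy":0,"wz":0},{"dx":0.13,"dy":-0.05,"dz":-0.06,"wx":0,"wy":0,"wz":0},{"dx":0.13,"dy":-0.05,"dz":-0.06,"wx":0,"wy":0,"wz":0},{"dx":0.13,"dy":-0.05,"dz":-0.06,"wx":0,"wy":0,"wz":0},{"dx":0.13,"dy":-0.05,"dz":-0.06,"wx":0,"wy":0,"wz":0},{"dx":0.13,"dy":-0.05,"dz":-0.06,"wx":0,"wy":0,"wz":0},{"dx":0.13,"dy":-0.05,"dz":-0.06,"wx":0,"wy":0,"wz":0},{"dx":0.13,"dy":-0.05,"dz":-0.06,"wx":0,"wy":0,"wz":0}]' - 30
python3 - <<'E'
from h import *
c,s=np.cos(YAW),np.sin(YAW)
for cam in("scene","top","wrist"):
    h=[]
    for i in range(5):
        arm.grab_frame(cam);r=arm.mark_of(cam,"lid_handle")
        if r and r[0]["confidence"]>.5:h.append(r[0]["centre"])
    m=np.median(h,0);d=m[:2]-[.5783,.0171];X=c*d[0]+s*d[1]
    print(cam,m.round(4),np.degrees(np.arctan2(m[2]-.0855,.09-X)-np.arctan2(45,155)))
st=arm.get_state();print(st["eef_pos"],st["t"],st["force"],st["width"])
E
```

```text
t: 22.4
eef_pos: [0.6047, 0.0098, 0.2152]
ee_rot: [3.141, 0.0, -0.32]
force: [-3.1, 1.8, 0.8]
width: 0.034
gripper_force: 30.0
scene [0.5999 0.0084 0.2328] 49.4268405493248
top [0.6061 0.0081 0.2333] 51.462088229410696
wrist [0.6024 0.011  0.2324] 49.886196234389224
[0.60474156 0.00978977 0.21526829] 23.9 [-5.27042405 -1.77703613  3.33134423] 0.033871780592192695
```

Mean about 50.2°, consistent with the kinematics; handing in.

```bash
python3 -c "
from station import arm
print(arm.job_done())"
```

```text
the job is handed in; nothing more can be done
None
```

I turned the dial to the long mark and released it, then lifted the lid by its handle. The gripper is still holding it at about 50° (camera estimates 49.4 to 51.5°), and I handed the job in at about 24 s.

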